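# Shut a sample case and secure its lid with the wing clip

### The job

The sample case is packed for the customer: line its red wing clip up with the slot in the lid's hasp, and lower the lid without letting it slam, so that the hasp drops over the wing. Then press the springy hasp down, gently, until it seats on the clip's shoulder, and turn the wing crosswise over it without forcing it, so that the clip alone keeps the lid shut; leave everything else on the counter where it is.

Things in the scene. Friction and masses are not known exactly. Their poses are not given: they have to be found in the camera images.
- case: grey sample case with aluminium edges, 150 deep (x) x 240 wide (y), rim 76 high, fixed; origin under the centre of its bottom, on the counter; own x points from the front (clip) to the rear (hinge), z up. A steel bracket on its front (ledge top at z 60) carries the wing clip at x -108, y 0. A springy rubber seal on the front rim holds the shut but unsecured lid up
- lid_hinge (a point): middle of the lid's hinge axis, at case x 84, y 0, z 88; the axis runs along the case's y. At lid angle 0 the lid's and hasp's flat top is 12 above it (case z 100)
- lid (a joint): lid angle, rad: 0 level, 1.57 upright. The stiff hinge keeps it where it is left (up to 4 N at the front moves it). Shut but unsecured it rests on the seal at 0.035 to 0.055, the hasp 2 mm or more too high to turn the wing over it. Pressed, the hasp gives springily (5 to 16 N) until it meets the clip's shoulder, a firm stop. Over 40 N of finger force strains it. Slammed = faster than 2.5 rad/s
- hasp (a point): centre of the hasp's slot, on its upper face, 192 from the hinge axis; moves with the lid, z its outward normal. The hasp is a flat steel plate 4 thick (so 2 play under the wing when seated on the shoulder), 64 wide, flush with the lid's flat top, reaching 32 in front of this point; slot 42 along the case's y, 14 along x. The lid is 248 wide, its front edge 164 from the hinge axis
- wing (a joint): angle of the red wing clip in rad: 0 = blade along the case's y (along the slot, the hasp can drop over it), 1.57 = crosswise (blade along the case's x, secured); grows clockwise seen from above. It stays where it is left (friction 0.04 N m); stops at -0.05 and 1.62. If the hasp is still too high the wing jams in the slot at about 0.15: over 60 N between wing and hasp counts as forced
- oil_filter: bystander: white and orange oil filter, 69 diameter, 94 high, standing; origin at its underside
- yellow_carton: bystander: small yellow carton, 85x60x42; origin at its underside
- air_coupling: bystander: brass air coupling, 26x22x50, standing; origin at its underside
- tape_measure: bystander: yellow pocket tape measure, 34x80x60; origin at its underside
- clip_axis (a point): point on the upright axis of the red wing clip, at case x -108, y 0, z 100.5; fixed to the case. The blade's underside is at this height give or take 4: each clip's stem is screw-set higher or lower, so that height must be felt. The blade is 34 long, 9 thick, 18 high, on a 9 mm round neck; 6 below its underside is the shoulder, a disc of 23 diameter

How it is judged (in metres and radians):
On the way, in this order (a step that is already met when the one before it is completed fails the run):
1. the wing is in line with the slot while the lid is still up (value of joint wing below 0.25 rad and value of joint lid above 0.15 rad), for 0.2 s.
2. the lid is down with the wing standing up through the slot (value of joint lid below 0.06 rad and value of joint wing below 0.35 rad), for 0.1 s.
At the end, for the whole second after the job is handed in: the wing stands crosswise to the slot (joint wing above 1.3 rad, within about 15 degrees) over the hasp and holds the lid down on its seal (joint lid below 0.03 rad, against 0.035 or more for a lid merely resting), both at rest (value of joint wing above 1.3 rad and value of joint lid below 0.03 rad and velocity of joint lid below 0.02 rad/s and velocity of joint wing below 0.05 rad/s); the robot touches nothing.
It fails at once if the lid is slammed (closes faster than 2.5 rad/s) (velocity of joint lid below -2.5 rad/s).
It fails at once if the lid is pressed with more than 40 N (contact force between the fingers and lid above 40 N).
It fails at once if the wing is forced against the hasp (more than 60 N between them) (contact force between wing and lid above 60 N).
It fails at once if a bystander is disturbed (moved more than 20 mm) (distance of any of oil_filter, yellow_carton, air_coupling, tape_measure from where it was at the start of the episode above 0.02 m).
It also fails if it takes over 64 s, if anything falls off the work surface, if the arm or the gripper's body presses on something with over 40 N, if the wrist force passes 120 N, or if a joint passes its speed limit or range.

### The arm

A 6-joint arm with a two-finger parallel gripper is mounted at the origin on a cart in front of the work surface, level with it; the furniture and walls round the work are solid. World frame = base frame: x ahead of the robot, y to its left, z up, the work surface at z = 0. Lengths are in mm, angles in rad, forces in N, time in s.
With the tool pointing down it reaches from about 300 to 875 mm from the base axis. Payload 6.4 kg.
Tool frame: the origin (TCP) lies at the centre of the arm's flange, where the gripper is bolted on; the fingertips stand 166 mm ahead of it and the grasp point (between the pads) lies 147 mm ahead of it; z points along the fingers, y is the line along which they close (so a half turn about z gives the same grasp; the last joint's range is limited). The gripper opens to 88 mm and grips with 3 to 60 N. Pads are 18 mm wide; open, the fingers measure 123 mm over their backs; the gripper's body (75 mm by 187 mm) begins 45 mm behind the grasp point.
Start: joints at [-1.521, 0.181, 1.607, -0, 1.354, -0.206], TCP at [145.502, -556.302, 404.714] pointing down, gripper open.
Joint ranges: [-2.99, 2.99], [-0.89, 2.07], [0.3, 2.58], [-1.14, 4.28], [0, 2.63], [-3.12, 3.12]. Speed limits (rad/s): [2.57, 2.57, 3.01, 3.14, 3.14, 3.14].

### API

Orientations are given as a rotation vector (axis times angle).
In Python, from bench import telemetry, cams, job gives the robot as it stands.
- The arm moves only by the shell command python3 -m crank 'ROWS' [OPENING] [FORCE]. ROWS is JSON, a list of rows, each an object of numbers: "tx", "ty", "tz": the shift along the tool's x, y, z in m; "spin": the turn about the tool's z in degrees. A call has 1 to 12 rows; each row shifts and turns the commanded pose from where the row before left it, along the tool's axes as they then stand; what a row does not reach is not made up. A row lasts 1/12 s, in which the tool goes at most 41.7 mm and 7.16 degrees, less where a joint would pass 70% of its speed; a pose out of reach is approached as far as the arm can. A call with a gripper value outside its range is refused whole. OPENING is the closure, from 0 (fully open) to 1 (shut), set as the call begins (- or left out, the last holds). The fingers move at their own pace and stop on an object; FORCE is the grip in N (left out, the last holds). Time passes only in rows, so rows that do not move let the fingers close. It gives the time, the measured TCP pose, the force, the opening and the grip force at its end, in the units of the state.
- telemetry.sense(): the state, without advancing time (a new reading comes with each control period).
- cams.grab_frame(name): name is "side" or "top"; returns a dict with "frame" (400x640x3 uint8, red, green, blue), "z_map" (400x640 float32, mm along the optical axis (not along the pixel's ray), 0 where there is no reading), "intrinsics" (3x3 intrinsics, pixels), "R" (3x3) and "t" (3): a world point X has camera coordinates R X + t. Camera axes: x right, y down, z forward; pixel columns grow to the right and rows downward; lengths in mm; the calibration is good to about 2 mm. A picture is of the moment at which its call begins.
- job.close_job(): hands the job in; it is judged then, once.
The state is a dict: "clock": time; "q": joint angles; "joint_velocities": joint speeds; "tau": joint torques, N m; "tcp_pos": TCP position; "ee_rot": TCP orientation; "wrist_force": force on the tool from outside, world axes, zero at the start; "ft_torque": the same for the moment, N m; "width": opening from 0.0 (shut) to 1.0 (fully open); "gripper_force": force on a finger pad.
Only numpy, scipy, OpenCV 4.12 (cv2) and the standard library are available. Lean on these libraries where they do the work, as an engineer would, in place of code of your own. Each camera call takes 0.05 s, during which the arm holds its last target. There are 200 camera calls.

## Working session

There is one attempt and no reset: what is moved stays moved. The work goes in short steps, Python scripts to look and compute and a shell command to move; the robot and the scene stay as the last step left them, time stands still between calls to the robot, and variables do not carry over. Pictures are saved under pics/ and viewed, at most 10 in all, crops included, and the job is handed in when it is done.

```bash
ls; mkdir -p pics
python3 - <<'E'
from bench import telemetry,cams
import cv2,numpy as np
print(telemetry.sense())
for n in("side","top"):
    f=cams.grab_frame(n);np.savez(f"{n}0.npz",**{k:f[k] for k in("frame","z_map","intrinsics","R","t")})
    cv2.imwrite(f"pics/{n}0.png",f["frame"][:,:,::-1]);print(n,f["intrinsics"],f["R"],f["t"])
E
```

```text
pics
{'clock': 0.0, 'q': array([-1.52128355e+00,  1.81528780e-01,  1.60796494e+00, -2.55202564e-05,
        1.35382876e+00, -2.06305608e-01]), 'joint_velocities': array([-1.18554100e-03, -1.23474860e-04,  3.22865839e-04, -5.14823303e-05,
       -4.14593976e-04, -3.12452506e-04]), 'tau': array([ 7.30294159e-04, -4.33860970e+01, -3.41850150e+01,  7.03354971e-02,
        3.86475795e-02, -1.25101051e-04]), 'tcp_pos': array([ 145.49420733, -556.03379451,  403.83761183]), 'ee_rot': array([-3.11421478e+00, -4.00532100e-01, -1.73685458e-04]), 'wrist_force': array([0.23304748, 0.17915577, 0.01802322]), 'ft_torque': array([-0.01508059, -0.02996647,  0.02393566]), 'gripper_force': 0.0, 'width': 1.000325911173397}
side [[363.08701934   0.         317.59505291]
 [  0.         363.08701934 204.28986906]
 [  0.           0.           1.        ]] [[-0.91641794 -0.39955125  0.02317226]
 [-0.19511173  0.39545943 -0.89752061]
 [ 0.3494418  -0.82702517 -0.44036326]] [513.62587586 188.36140368 985.68293799]
top [[418.24702464   0.         319.81107698]
 [  0.         418.24702464 210.54623547]
 [  0.           0.           1.        ]] [[ 0.00505486 -0.99968815 -0.02445493]
 [-0.98964904 -0.00149369 -0.143501  ]
 [ 0.14341972  0.02492718 -0.98934798]] [  39.80822824  567.58120179 1146.19543556]
```

View pics/side0.png

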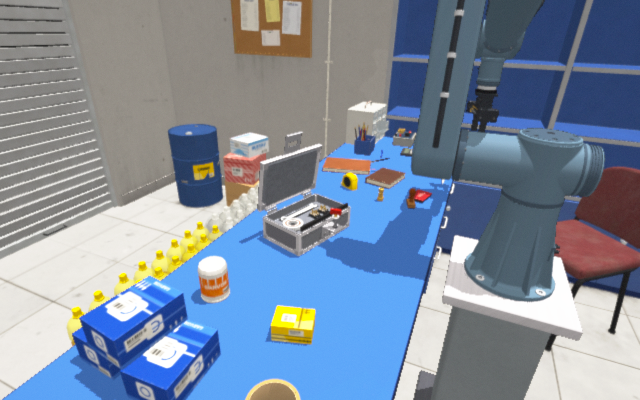

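View pics/top0.png

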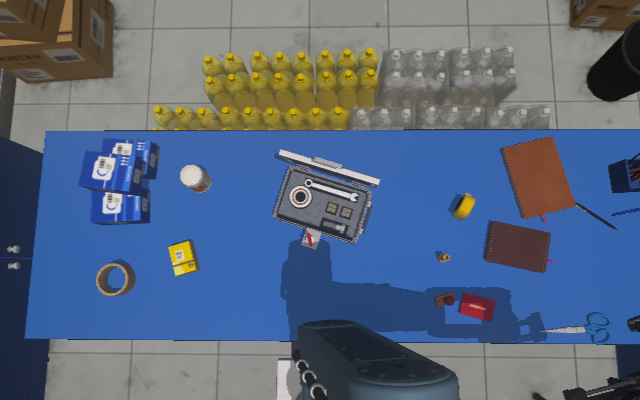

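The side view shows the open case at about (305,215) with its lid upright. In the top view the case is at (322,205), the lid's edge runs from (278,152) to (380,183), and the red wing is at (310,239).

```bash
cat > h.py <<'E'
import numpy as np,cv2
def load(n): return dict(np.load(n+".npz"))
def cloud(f):
    K=f["intrinsics"];v,u=np.mgrid[:400,:640];z=f["z_map"].astype(float)
    c=np.dstack([(u-K[0,2])/K[0,0]*z,(v-K[1,2])/K[1,1]*z,z])
    return (c-f["t"])@f["R"]
def ray(f,u,v,h):
    K=f["intrinsics"];d=f["R"].T@np.array([(u-K[0,2])/K[0,0],(v-K[1,2])/K[1,1],1]);o=-f["R"].T@f["t"]
    return o+d*(h-o[2])/d[2]
def red(f):
    hsv=cv2.cvtColor(f["frame"],cv2.COLOR_RGB2HSV)
    return (cv2.inRange(hsv,(0,140,90),(6,255,255))|cv2.inRange(hsv,(172,140,90),(180,255,255)))>0
E
python3 - <<'E'
from h import *
t=load("top0");s=load("side0");P=cloud(t);Q=cloud(s)
m=red(t);m[:,:285]=0;m[:,335:]=0;m[:220]=0;m[260:]=0
v,u=np.nonzero(m);print("top red",len(u),u.mean(),v.mean(),P[m].mean(0),P[m][:,2])
print(cv2.minAreaRect(np.c_[u,v].astype(np.float32)))
m=red(s);m[:,:315]=0;m[:,360:]=0;m[:195]=0;m[230:]=0
v,u=np.nonzero(m);print("side red",len(u),u.mean(),v.mean(),Q[m].mean(0),Q[m][:,2])
# raised points in case area
for n,C in(("top",P),("side",Q)):
    X=C.reshape(-1,3);ok=(X[:,0]>450)&(X[:,0]<800)&(abs(X[:,1])<250)&(X[:,2]>8)&(X[:,2]<400)
    X=X[ok];print(n,len(X),np.percentile(X,[0,2,50,98,100],axis=0).round())
    for a,b in((8,50),(55,72),(72,84),(84,110),(110,400)):
        Y=X[(X[:,2]>a)&(X[:,2]<b)]
        if len(Y)>5:print(a,b,len(Y),cv2.minAreaRect(Y[:,:2].astype(np.float32)),Y.mean(0).round(1))
for n,f,b in(("t",t,(225,125,400,265)),("s",s,(230,130,370,260))):
    c=f["frame"][b[1]:b[3],b[0]:b[2],::-1];cv2.imwrite(f"pics/c{n}.png",cv2.resize(c,None,fx=4,fy=4,interpolation=cv2.INTER_CUBIC))
E
```

```text
top red 32 309.25 239.3125 [479.56453136  66.94126141 122.06468268] [121.56139679 121.09728528 119.63798137 122.67781763 121.18771037
 122.00094124 123.24160064 123.70668016 124.27458368 124.91227592
 120.41864735 122.04395232 122.5348349  123.78770943 123.06276035
 123.51564364 122.72736425 123.07011384 123.29692246 124.04839426
 120.93618156 120.55800431 125.41546818 120.31484525 118.46870854
 122.83964668 121.00817879 123.44930982 123.06221518 118.75821629
 121.88897717 116.56547807]
((309.2115173339844, 239.0576934814453), (12.355316162109375, 2.3533935546875), 78.69007110595703)
side red 63 335.6190476190476 210.77777777777777 [481.4452969   55.76756532 108.78228891] [ 47.92814002  49.7434748   90.55428653  89.93378984  90.19840934
  88.0031359   87.18361774 118.37815253 120.79463526 118.93723995
 118.60496418 119.91390254 118.34430973 119.97061382 118.49485999
 120.0012939   82.93716468  82.40884084 116.69200368 115.8624982
 117.84467084 117.56999683 118.18322655 118.10218124 118.52144535
 117.9003854  118.58713931 120.23196664 114.03264274 114.32628238
 112.942086   115.045341
[... 1259 characters left out ...]
7.]
 [ 691.  164.  285.]
 [ 709.  174.  310.]]
8 50 1314 ((571.9484252929688, 37.635009765625), (250.38694763183594, 168.97462463378906), 71.26737976074219) [575.6  79.5  34.6]
55 72 1078 ((557.5528564453125, 41.90186309814453), (244.97537231445312, 202.0345458984375), 73.04408264160156) [574.3  52.8  62.2]
72 84 451 ((569.164794921875, 37.21880340576172), (248.0821075439453, 201.04603576660156), 74.23079681396484) [586.   56.2  76. ]
84 110 542 ((568.498779296875, 38.7828369140625), (248.724853515625, 218.3426513671875), 72.19520568847656) [608.3  36.6  94.9]
110 400 2779 ((564.6243896484375, 39.89977264404297), (252.23751831054688, 211.8169403076172), 71.93013763427734) [647.5  25.4 193.1]
```

View pics/ct.png

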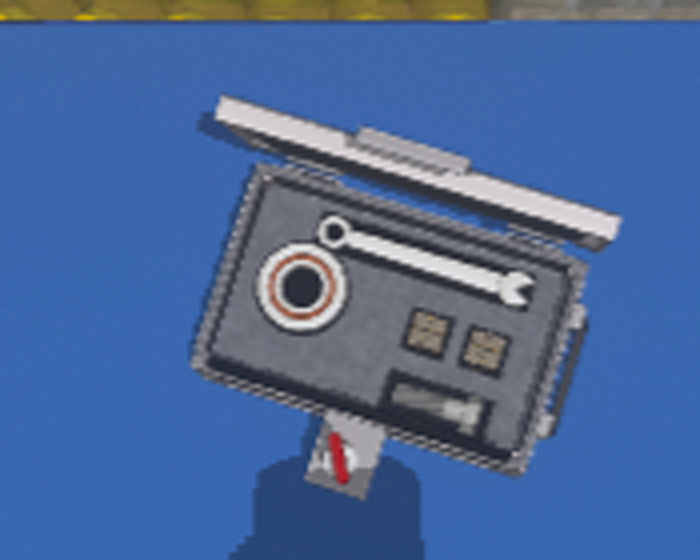

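View pics/cs.png

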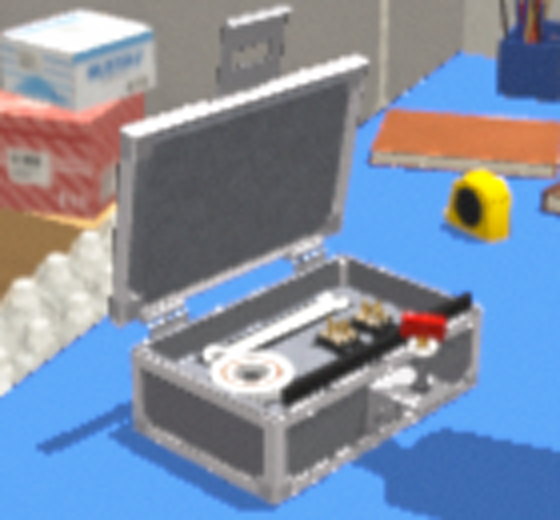

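The top crop shows the wing about 60° off the slot direction, with its blade running from crop (335,435) to (345,480). The lid is roughly upright and its hasp sticks up. Next I'll refine the clip axis, yaw and lid angle.

```bash
cat >> h.py <<'E'
def tri(f,a,g,b):
    A=[];
    for c,p in((f,a),(g,b)):
        M=c["intrinsics"]@np.c_[c["R"],c["t"]];A+= [p[0]*M[2]-M[0],p[1]*M[2]-M[1]]
    x=np.linalg.svd(np.array(A)/np.linalg.norm(A,axis=1)[:,None])[2][-1];return x[:3]/x[3]
def boxred(f,b):
    m=red(f);k=np.zeros_like(m);k[b[1]:b[3],b[0]:b[2]]=1;m&=k
    n,l,s,_=cv2.connectedComponentsWithStats(m.astype(np.uint8));i=1+s[1:,4].argmax();return l==i
def lidplane(C,lo=130):
    X=C.reshape(-1,3);X=X[(X[:,0]>560)&(X[:,0]<760)&(abs(X[:,1]-30)<150)&(X[:,2]>lo)&(X[:,2]<330)]
    for _ in range(4):
        c=X.mean(0);n=np.linalg.svd(X-c,full_matrices=0)[2][2];d=abs((X-c)@n);X=X[d<max(4,1.5*d.std())]
    return c,n*np.sign(n[0]),len(X),d.std()
E
python3 - <<'E'
from h import *
t=load("top0");s=load("side0");P=cloud(t);Q=cloud(s)
mt=boxred(t,(290,225,330,255));ms=boxred(s,(325,200,350,225))
pc=[]
for m in(mt,ms):
    v,u=np.nonzero(m);print(len(u),u.mean(),v.mean(),u.min(),u.max(),v.min(),v.max());pc.append((u.mean(),v.mean()))
print("tri",tri(t,pc[0],s,pc[1]));
# wing direction: back-projected at z=120
v,u=np.nonzero(mt);W=np.array([ray(t,a,b,118) for a,b in zip(u,v)])[:,:2];c=W.mean(0);d=np.linalg.svd(W-c)[2][0];print("wing c",c,"dir",np.degrees(np.arctan2(d[1],d[0]))%180)
for C in(P,Q):
    c,n,N,sd=lidplane(C);print("lid",c,n,N,sd,"yaw",np.degrees(np.arctan2(n[1],n[0])),"tilt",np.degrees(np.arcsin(n[2])))
for C in(P,Q):
    X=C.reshape(-1,3);a=np.radians(-17.6);ex=np.array([np.cos(a),np.sin(a)]);ey=np.array([-ex[1],ex[0]])
    Y=X[(X[:,2]>72)&(X[:,2]<80)&(X[:,0]>440)&(X[:,0]<720)&(abs(X[:,1])<190)]
    L=np.c_[Y[:,:2]@ex,Y[:,:2]@ey];print(np.percentile(L,[1,99],axis=0))
    Z=X[(X[:,2]>110)&(X[:,2]<330)&(X[:,0]>580)&(X[:,0]<720)&(abs(X[:,1])<190)];print("lid y",np.percentile(Z[:,:2]@ey,[.5,99.5]), "zmax",Z[:,2].max(), "rear x",np.percentile(Z[:,:2]@ex,[1,99]))
a=np.radians(-17.6);print("clip in L",np.array([480.5,67])@ex,np.array([480.5,67])@ey)
E
```

```text
32 309.25 239.3125 307 311 233 245
63 335.6190476190476 210.77777777777777 330 341 208 214
tri [478.73786966  67.29219428 114.6333836 ]
wing c [479.87425736  67.14629417] dir 12.493513649821836
lid [643.74628902  16.57082235 234.40340889] [ 0.94946789 -0.29872913  0.0962893 ] 668 1.051336339956888 yaw -17.465031992531102 tilt 5.52553160606947
lid [648.68301804  21.67236041 190.08151877] [ 0.94537912 -0.30071316  0.12581698] 1671 0.9583173919107837 yaw -17.645210013808462 tilt 7.22793789884715
[[469.25972189  89.37084849]
 [621.84929649 331.36745735]]
lid y [ 88.37193394 332.39761699] zmax 315.1235589021508 rear x [597.64799312 624.62230749]
[[435.27718417  87.50213793]
 [622.34038515 329.82830671]]
lid y [ 83.8040477  332.51863411] zmax 310.157189184711 rear x [599.06299363 627.85422592]
clip in L 437.74933319423127 209.15250724771604
```

```bash
python3 -m crank '[{"tx":0.0219,"ty":-0.0235,"spin":0.2},{"tx":0.0219,"ty":-0.0235},{"tx":0.0219,"ty":-0.0235},{"tx":0.0219,"ty":-0.0235},{"tx":0.0219,"ty":-0.0235},{"tx":0.0219,"ty":-0.0235},{"tx":0.0219,"ty":-0.0235},{"tx":0.0219,"ty":-0.0235},{"tx":0.0219,"ty":-0.0235},{"tx":0.0219,"ty":-0.0235},{"tx":0.0219,"ty":-0.0235}]' 0.55 15
python3 -m crank '[{"tx":0.0219,"ty":-0.0235,"spin":2},{"tx":0.0219,"ty":-0.0235},{"tx":0.0219,"ty":-0.0235},{"tx":0.0219,"ty":-0.0235},{"tx":0.0219,"ty":-0.0235},{"tx":0.0219,"ty":-0.0235},{"tx":0.0219,"ty":-0.0235},{"tx":0.0219,"ty":-0.0235},{"tx":0.0219,"ty":-0.0235},{"tx":0.0219,"ty":-0.0235},{"tx":0.0219,"ty":-0.0235},{}]'
cat > st.py <<'E'
from bench import telemetry
from scipy.spatial.transform import Rotation as R
import numpy as np,sys
s=telemetry.sense();M=R.from_rotvec(s["ee_rot"]).as_matrix();p=np.array(s["tcp_pos"])
phi=np.degrees(np.arctan2(M[1,0],M[0,0]));print("t %.2f"%s["clock"],"tcp",p.round(1),"phi %.2f"%phi,"F",s["wrist_force"].round(1),"T",s["ft_torque"].round(2),"w %.3f"%s["width"],"gf %.1f"%s["gripper_force"],"q",s["q"].round(2),"axis z",M[:,2].round(3))
if len(sys.argv)>3:
    d=np.array([float(a) for a in sys.argv[1:4]])-p;print("need tool shift",(M.T@d).round(1))
E
python3 st.py 480.3 67.4 272
```

```text
t 0.10 tcp [ 145.5 -556.1  403.9] phi 14.66 F [-0.1 -0.2  0.1] T [ 0.   -0.04 -0.03] w 1.002 gf 0.0 q [-1.52  0.18  1.61  0.    1.35 -0.21] axis z [-0.     0.002 -1.   ]
need tool shift [ 481.6 -518.3  132.9]invalid input
invalid input
```

```bash
python3 -m crank '[{"tx":0.0219,"ty":-0.0235,"tz":0,"spin":0.2}]' 0.55 15; python3 -m crank --help; python3 st.py
```

```text
clock: 0.18
tcp_pos: [158.8, -530.4, 404.1]
ee_rot: [3.116, 0.39, -0.002]
wrist_force: [0.2, 1.3, -0.1]
width: 0.948
gripper_force: 0.0
t 0.18 tcp [ 158.8 -530.4  404.1] phi 14.27 F [ 0.2  1.3 -0.1] T [ 0.02 -0.06 -0.03] w 0.948 gf 0.0 q [-1.49  0.13  1.66 -0.    1.34 -0.17] axis z [-0.001 -0.001 -1.   ]invalid input: not JSON, or not a number
```

```bash
python3 -m crank '[{"tx":0.0219,"ty":-0.0235,"tz":0,"spin":0.2},{"tx":0.0219,"ty":-0.0235,"tz":0,"spin":0.2},{"tx":0.0219,"ty":-0.0235,"tz":0,"spin":0},{"tx":0.0219,"ty":-0.0235,"tz":0,"spin":0},{"tx":0.0219,"ty":-0.0235,"tz":0,"spin":0},{"tx":0.0219,"ty":-0.0235,"tz":0,"spin":0},{"tx":0.0219,"ty":-0.0235,"tz":0,"spin":0},{"tx":0.0219,"ty":-0.0235,"tz":0,"spin":0},{"tx":0.0219,"ty":-0.0235,"tz":0,"spin":0},{"tx":0.0219,"ty":-0.0235,"tz":0,"spin":0},{"tx":0.0219,"ty":-0.0235,"tz":0,"spin":0},{"tx":0.0219,"ty":-0.0235,"tz":0,"spin":0}]' 0.55 15 >/dev/null; python3 st.py
python3 -m crank '[{"tx":0.0219,"ty":-0.0235,"tz":0,"spin":0},{"tx":0.0219,"ty":-0.0235,"tz":0,"spin":0},{"tx":0.0219,"ty":-0.0235,"tz":0,"spin":0},{"tx":0.0219,"ty":-0.0235,"tz":0,"spin":0},{"tx":0.0219,"ty":-0.0235,"tz":0,"spin":0},{"tx":0.0219,"ty":-0.0235,"tz":0,"spin":0},{"tx":0.0219,"ty":-0.0235,"tz":0,"spin":0},{"tx":0.01,"ty":-0.01,"tz":0,"spin":0},{"tx":0,"ty":0,"tz":0,"spin":0},{"tx":0,"ty":0,"tz":0,"spin":0}]' >/dev/null
python3 st.py 480.3 67.4 272
```

```text
t 1.18 tcp [ 347.2 -188.9  404.6] phi 14.04 F [ 0.4 -0.8 -0.2] T [-0.03  0.   -0.05] w 0.451 gf 0.0 q [-0.8  -0.25  2.03  0.    1.37  0.52] axis z [-0.  0. -1.]
t 2.02 tcp [462.8  18.9 404.2] phi 14.18 F [ 0.3 -0.  -0.4] T [ 0.01  0.05 -0.02] w 0.447 gf 0.0 q [-0.22 -0.08  1.88 -0.    1.34  1.11] axis z [-0.001 -0.    -1.   ]
need tool shift [ 29.  -42.7 132.2]
```

```bash
python3 -m crank '[{"tx":0.0145,"ty":-0.0214,"tz":0.01,"spin":0},{"tx":0.0145,"ty":-0.0213,"tz":0.02,"spin":0},{"tx":0,"ty":0,"tz":0.03,"spin":0.7},{"tx":0,"ty":0,"tz":0.03,"spin":1},{"tx":0,"ty":0,"tz":0.012,"spin":0},{"tx":0,"ty":0,"tz":0,"spin":0}]' >/dev/null
python3 st.py 480.3 67.4 272
python3 - <<'E'
from bench import cams
from h import *
a=cams.grab_frame("side");cv2.imwrite("pics/s1.png",cv2.resize(a["frame"][150:260,270:410,::-1],None,fx=5,fy=5,interpolation=cv2.INTER_CUBIC))
E
```

```text
t 2.52 tcp [478.7  65.9 299.2] phi 12.28 F [-0.8 -0.1 -0.7] T [-0.02 -0.01  0.01] w 0.452 gf 0.0 q [-0.11  0.11  1.92 -0.    1.12  1.25] axis z [-0.007  0.    -1.   ]
need tool shift [ 2.1 -1.1 27.2]
```

View pics/s1.png

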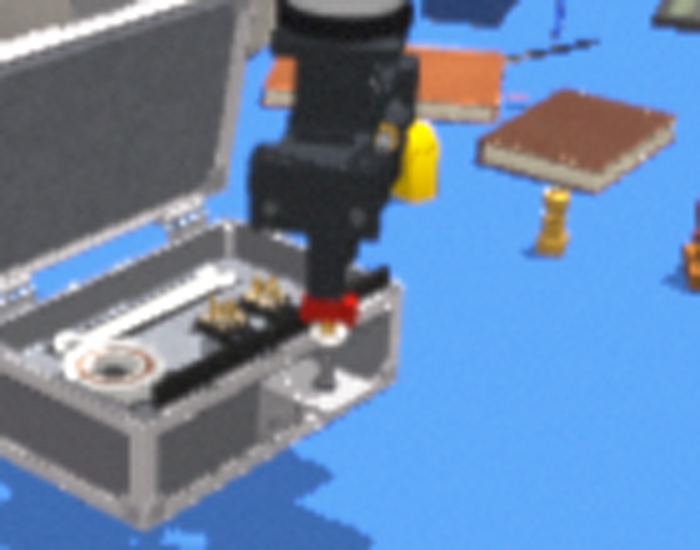

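The fingers hang just above the red wing at crop (328,310). I'll go down and grip.

```bash
python3 -m crank '[{"tx":0.001,"ty":-0.001,"tz":0.01,"spin":0},{"tx":0,"ty":0,"tz":0.01,"spin":0},{"tx":0,"ty":0,"tz":0.0045,"spin":0},{"tx":0,"ty":0,"tz":0,"spin":0},{"tx":0,"ty":0,"tz":0,"spin":0}]' >/dev/null;python3 st.py 480.3 67.4 272
python3 -m crank '[{"tx":0,"ty":0,"tz":0,"spin":0},{"tx":0,"ty":0,"tz":0,"spin":0},{"tx":0,"ty":0,"tz":0,"spin":0},{"tx":0,"ty":0,"tz":0,"spin":0},{"tx":0,"ty":0,"tz":0,"spin":0},{"tx":0,"ty":0,"tz":0,"spin":0}]' 1 10 >/dev/null;python3 st.py 480.3 67.4 272
```

```text
t 2.98 tcp [481.4  68.  278.2] phi 12.35 F [-0.3 -0.6 -0.6] T [ 0.03 -0.05  0.02] w 0.452 gf 0.0 q [-0.1   0.14  1.93 -0.    1.07  1.25] axis z [-0. -0. -1.]
need tool shift [-1.2  0.4  6.2]
t 3.48 tcp [481.9  67.  278.6] phi 12.40 F [ 0.8 -8.8 -0.9] T [-1.32 -0.14  0.07] w 0.097 gf 10.0 q [-0.11  0.14  1.93 -0.    1.07  1.25] axis z [ 0.001 -0.003 -1.   ]
need tool shift [-1.5 -0.7  6.6]
```

```bash
python3 -m crank '[{"tx":0,"ty":0.001,"tz":0,"spin":-3},{"tx":0,"ty":0,"tz":0,"spin":-6},{"tx":0,"ty":0,"tz":0,"spin":-6},{"tx":0,"ty":0,"tz":0,"spin":-6},{"tx":0,"ty":0,"tz":0,"spin":-6},{"tx":0,"ty":0,"tz":0,"spin":0},{"tx":0,"ty":0,"tz":0,"spin":0}]' >/dev/null;python3 st.py 480.3 67.4 272
python3 -m crank '[{"tx":0,"ty":0,"tz":0,"spin":-6},{"tx":0,"ty":0,"tz":0,"spin":-6},{"tx":0,"ty":0,"tz":0,"spin":-6},{"tx":0,"ty":0,"tz":0,"spin":-6},{"tx":0,"ty":0,"tz":0,"spin":-6},{"tx":0,"ty":0,"tz":0,"spin":-3},{"tx":0,"ty":0,"tz":0,"spin":0},{"tx":0,"ty":0,"tz":0,"spin":0}]' >/dev/null;python3 st.py 480.3 67.4 272
```

```text
t 4.07 tcp [481.6  67.2 278.5] phi 39.19 F [-1.9 -0.4  3.3] T [-0.    0.21 -0.2 ] w 0.105 gf 10.2 q [-0.11  0.14  1.93 -0.    1.07  0.78] axis z [ 0. -0. -1.]
need tool shift [-0.9 -1.   6.5]
t 4.73 tcp [480.9  67.8 278.4] phi 72.17 F [-5.2  4.4  8.9] T [ 0.6   1.1  -0.19] w 0.101 gf 10.1 q [-0.11  0.14  1.93  0.    1.07  0.21] axis z [-0.003  0.001 -1.   ]
need tool shift [-0.6 -0.4  6.4]
```

```bash
python3 -m crank '[{"tx":0,"ty":0,"tz":0,"spin":0},{"tx":0,"ty":0,"tz":0,"spin":0},{"tx":0,"ty":0,"tz":0,"spin":0},{"tx":0,"ty":0,"tz":-0.02,"spin":0},{"tx":0,"ty":0,"tz":-0.04,"spin":0},{"tx":0,"ty":0,"tz":-0.04,"spin":0},{"tx":0,"ty":0,"tz":-0.04,"spin":0},{"tx":0,"ty":0,"tz":-0.04,"spin":0},{"tx":0,"ty":0,"tz":-0.04,"spin":0},{"tx":0,"ty":0,"tz":-0.01,"spin":0},{"tx":0,"ty":0,"tz":0,"spin":0}]' 0.7 >/dev/null;python3 st.py 671.4 -82 505
python3 - <<'E'
from bench import cams
from h import *
s=cams.grab_frame("side");t=cams.grab_frame("top");Q=cloud(s)
m=boxred(s,(315,195,360,230));v,u=np.nonzero(m);C=Q[m];print(len(u),u.min(),u.max(),v.min(),v.max())
for h in(118,122):
    W=np.array([ray(s,a,b,h) for a,b in zip(u,v)])
X=C[C[:,2]>100][:,:2];c=X.mean(0);d=np.linalg.svd(X-c)[2][0];print("depth dir",c,np.degrees(np.arctan2(d[1],d[0]))%180)
# ends: leftmost/rightmost columns mid at z 110
e=[ray(s,a,v[u==a].mean(),112) for a in(u.min(),u.max())];print(e,np.degrees(np.arctan2(*(e[0]-e[1])[1::-1]))%180)
n=lidplane(Q)[1];print("lid",np.arccos(n[2]))
m=boxred(t,(290,225,330,255));v,u=np.nonzero(m);print("top red",len(u))
if len(u)>10:
    W=np.array([ray(t,a,b,118) for a,b in zip(u,v)])[:,:2];c=W.mean(0);d=np.linalg.svd(W-c)[2][0];print("wing c",c,"dir",np.degrees(np.arctan2(d[1],d[0]))%180)
E
```

```text
t 5.65 tcp [482.3  67.  512.4] phi 72.29 F [0.2 0.4 0.8] T [ 0.01 -0.03  0.  ] w 0.300 gf 0.0 q [-0.11 -0.1   1.68 -0.    1.55  0.2 ] axis z [ 0.008 -0.001 -1.   ]
need tool shift [-84.4 225.4   9.1]
52 331 340 207 214
depth dir [478.22633476  69.55904337] 68.13719059982431
[array([487.34342345,  77.91949698, 112.        ]), array([472.96141654,  42.50125394, 112.        ])] 67.8997919895941
lid 1.4415631291444713Traceback (most recent call last):
  File "<stdin>", line 11, in <module>
  File "h.py", line 20, in boxred
    n,l,s,_=cv2.connectedComponentsWithStats(m.astype(np.uint8));i=1+s[1:,4].argmax();return l==i
                                                                     ~~~~~~~~~~~~~~^^
ValueError: attempt to get argmax of an empty sequence
```

```bash
python3 -m crank '[{"tx":-0.006,"ty":0.016,"tz":0,"spin":0},{"tx":-0.0112,"ty":0.03,"tz":0,"spin":0},{"tx":-0.0112,"ty":0.03,"tz":0,"spin":0},{"tx":-0.0112,"ty":0.03,"tz":0,"spin":0},{"tx":-0.0112,"ty":0.03,"tz":0,"spin":0},{"tx":-0.0112,"ty":0.03,"tz":0,"spin":0},{"tx":-0.0112,"ty":0.03,"tz":0,"spin":0},{"tx":-0.0112,"ty":0.03,"tz":0,"spin":0},{"tx":0,"ty":0,"tz":0,"spin":0},{"tx":0,"ty":0,"tz":0,"spin":0}]' 1 >/dev/null;python3 st.py 671.4 -82 396
```

```text
t 6.58 tcp [672.1 -83.1 503. ] phi 72.23 F [-1.3  0.7 -0.5] T [-0.01 -0.12 -0.02] w 0.004 gf 0.0 q [-0.3   0.35  1.2  -0.    1.6   0.01] axis z [-0.007  0.002 -1.   ]
need tool shift [  0.9  -0.2 107. ]
```

```bash
python3 -m crank '[{"tx":0,"ty":0,"tz":0.015,"spin":0},{"tx":0,"ty":0,"tz":0.025,"spin":0},{"tx":0,"ty":0,"tz":0.025,"spin":0},{"tx":0,"ty":0,"tz":0.025,"spin":0},{"tx":0,"ty":0,"tz":0.015,"spin":0},{"tx":0,"ty":-0.008,"tz":0,"spin":0},{"tx":0,"ty":-0.008,"tz":0,"spin":0},{"tx":0,"ty":0,"tz":0,"spin":0}]' >/dev/null;python3 st.py 671.4 -82 396
python3 - <<'E'
from bench import cams
from h import *
a=cams.grab_frame("side");cv2.imwrite("pics/s2.png",cv2.resize(a["frame"][100:260,230:400,::-1],None,fx=3.5,fy=3.5,interpolation=cv2.INTER_CUBIC))
th=np.radians(np.r_[83:3:-5,2]);r=142
print(np.c_[np.degrees(th),629.6-r*np.cos(th)+12*np.sin(th)+17.5,88+r*np.sin(th)+12*np.cos(th)].round(1))
E
```

```text
t 7.25 tcp [654.8 -75.8 404.3] phi 72.41 F [ 0.9 -0.7  0.2] T [ 0.02 -0.04  0.01] w 0.007 gf 0.0 q [-0.29  0.37  1.38  0.    1.4   0.01] axis z [ 0.  0. -1.]
need tool shift [-0.9 17.7  8.3]
[[ 83.  641.7 230.4]
 [ 78.  629.3 229.4]
 [ 73.  617.1 227.3]
 [ 68.  605.  224.2]
 [ 63.  593.3 220. ]
 [ 58.  582.  214.8]
 [ 53.  571.2 208.6]
 [ 48.  561.  201.6]
 [ 43.  551.4 193.6]
 [ 38.  542.6 184.9]
 [ 33.  534.5 175.4]
 [ 28.  527.4 165.3]
 [ 23.  521.1 154.5]
 [ 18.  515.8 143.3]
 [ 13.  511.4 131.6]
 [  8.  508.2 119.6]
 [  2.  505.6 104.9]]
```

View pics/s2.png

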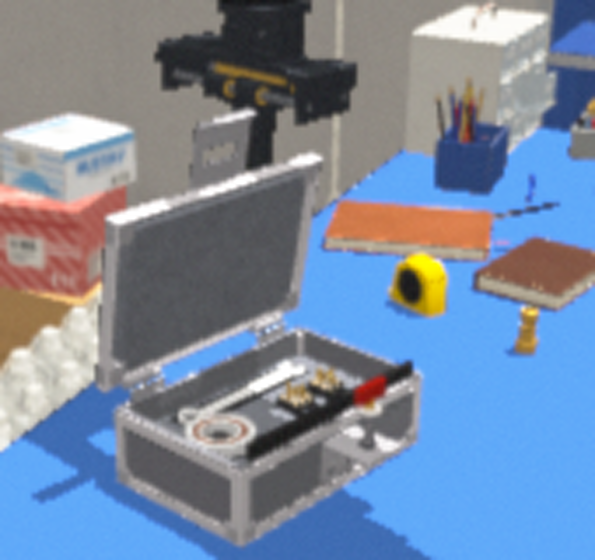

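The picture shows the fingers behind the lid with the gripper body at crop (260,75), clear above it. The wing is in line with the case front at (370,390). Lowering now.

```bash
python3 -m crank '[{"tx":0,"ty":-0.0054,"tz":0.002,"spin":0},{"tx":0,"ty":-0.0124,"tz":0.003,"spin":0},{"tx":0,"ty":-0.0122,"tz":0.004,"spin":0},{"tx":0,"ty":-0.0121,"tz":0.004,"spin":0},{"tx":0,"ty":-0.0117,"tz":0.005,"spin":0},{"tx":0,"ty":-0.0113,"tz":0.0052,"spin":0},{"tx":0,"ty":0,"tz":0,"spin":0}]' >/dev/null;python3 st.py
python3 -m crank '[{"tx":0,"ty":-0.0108,"tz":0.0062,"spin":0},{"tx":0,"ty":-0.0102,"tz":0.007,"spin":0},{"tx":0,"ty":-0.0096,"tz":0.008,"spin":0},{"tx":0,"ty":0,"tz":0,"spin":0}]' >/dev/null;python3 st.py
python3 - <<'E'
from bench import cams
from h import *
t=cams.grab_frame("side");Q=cloud(t);X=Q.reshape(-1,3)
a=np.radians(-17.55);ex=np.array([np.cos(a),np.sin(a)]);L=np.c_[X[:,:2]@ex-629.6,X[:,:2]@[-ex[1],ex[0]]-209.4,X[:,2]-88]
Y=L[(abs(L[:,1]-40)<75)&(L[:,2]>20)&(L[:,2]<220)&(L[:,0]>-230)&(L[:,0]<30)]
print(len(Y),np.degrees(np.median(np.arctan2(Y[:,2],-Y[:,0]))))
E
```

```text
t 7.88 tcp [592.8 -56.5 380.4] phi 72.38 F [0.4 0.8 0.1] T [-0.04 -0.04  0.02] w 0.006 gf 0.0 q [-0.29  0.25  1.58  0.    1.32  0.01] axis z [-0.  0. -1.]
t 8.22 tcp [564.  -47.5 358.3] phi 72.37 F [-0.   0.6  0.2] T [-0.02 -0.05 -0.01] w 0.006 gf 0.0 q [-0.29  0.21  1.67  0.    1.26  0.01] axis z [-0.001  0.001 -1.   ]
625 41.619792887359516
```

```bash
python3 -m crank '[{"tx":0,"ty":-0.009,"tz":0.008,"spin":0},{"tx":0,"ty":-0.008,"tz":0.0095,"spin":0},{"tx":0,"ty":-0.007,"tz":0.01,"spin":0},{"tx":0,"ty":-0.0063,"tz":0.0108,"spin":0},{"tx":0,"ty":-0.0053,"tz":0.0112,"spin":0},{"tx":0,"ty":-0.0044,"tz":0.0117,"spin":0},{"tx":0,"ty":-0.0032,"tz":0.01,"spin":0},{"tx":0,"ty":0,"tz":0,"spin":0}]' >/dev/null;python3 st.py
python3 -m crank '[{"tx":0,"ty":0,"tz":0.004,"spin":0},{"tx":0,"ty":0,"tz":0.004,"spin":0},{"tx":0,"ty":0,"tz":0.003,"spin":0},{"tx":0,"ty":0,"tz":0,"spin":0}]' >/dev/null;python3 st.py
```

```text
t 8.93 tcp [522.7 -34.5 285.2] phi 72.35 F [-0.5  0.3 -0.3] T [ 0.01 -0.02  0.02] w 0.004 gf 0.0 q [-0.29  0.21  1.83  0.    1.1   0.02] axis z [-0.004  0.001 -1.   ]
t 9.27 tcp [524.  -34.9 276.3] phi 72.35 F [ 0.4  0.7 -0.3] T [-0.06 -0.07  0.01] w 0.004 gf 0.0 q [-0.29  0.23  1.84  0.    1.08  0.02] axis z [-0.  0. -1.]
```

Run:
```python
from bench import cams
from h import *
s=cams.grab_frame("side");t=cams.grab_frame("top")
cv2.imwrite("pics/s3.png",cv2.resize(s["frame"][140:260,250:390,::-1],None,fx=4,fy=4,interpolation=cv2.INTER_CUBIC))
```

```text
(no output)
```

View pics/s3.png

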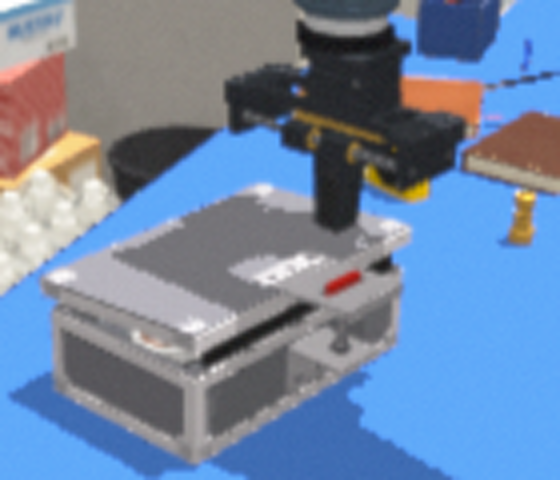

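The lid is nearly down, and the red blade stands up through the hasp slot at crop (343,280). I'll continue down gently.

```bash
for i in 1; do python3 -m crank '[{"tx":0,"ty":0,"tz":0.002,"spin":0},{"tx":0,"ty":0,"tz":0.001,"spin":0},{"tx":0,"ty":0,"tz":0,"spin":0}]' >/dev/null;python3 st.py; done
python3 -m crank '[{"tx":0,"ty":0,"tz":0.001,"spin":0},{"tx":0,"ty":0,"tz":0.001,"spin":0},{"tx":0,"ty":0,"tz":0,"spin":0}]' >/dev/null;python3 st.py
```

```text
t 9.62 tcp [523.8 -34.8 273.5] phi 72.36 F [-0.1  0.2 -0.4] T [-0.02 -0.02 -0.06] w 0.002 gf 0.0 q [-0.29  0.23  1.84  0.    1.07  0.02] axis z [ 0.  0. -1.]
t 9.87 tcp [523.9 -34.9 271.7] phi 72.35 F [-1.   0.3  0.9] T [-0.07  0.03 -0.02] w 0.007 gf 0.5 q [-0.29  0.23  1.84  0.    1.07  0.02] axis z [ 0.  0. -1.]
```

```bash
python3 -m crank '[{"tx":0,"ty":0,"tz":0.001,"spin":0},{"tx":0,"ty":0,"tz":0.0005,"spin":0},{"tx":0,"ty":0,"tz":0,"spin":0}]' >/dev/null;python3 st.py
python3 -m crank '[{"tx":0,"ty":0,"tz":0.001,"spin":0},{"tx":0,"ty":0,"tz":0,"spin":0},{"tx":0,"ty":0,"tz":0,"spin":0}]' >/dev/null;python3 st.py
```

```text
t 10.12 tcp [523.9 -34.8 270.8] phi 72.37 F [-3.4  0.7  7.3] T [0.07 0.47 0.04] w 0.010 gf 3.4 q [-0.29  0.24  1.84 -0.    1.07  0.02] axis z [-0. -0. -1.]
t 10.37 tcp [523.8 -34.8 269.9] phi 72.37 F [-3.3  1.6  8.4] T [0.15 0.6  0.02] w 0.004 gf 4.1 q [-0.29  0.24  1.84 -0.    1.07  0.02] axis z [-0. -0. -1.]
```

```bash
python3 -m crank '[{"tx":0,"ty":0,"tz":-0.01,"spin":0},{"tx":0,"ty":0,"tz":-0.03,"spin":0},{"tx":0.014,"ty":-0.012,"tz":-0.02,"spin":0},{"tx":0.028,"ty":-0.024,"tz":0,"spin":0},{"tx":0.028,"ty":-0.024,"tz":0,"spin":0},{"tx":0.0138,"ty":-0.0123,"tz":0,"spin":0},{"tx":0,"ty":0,"tz":0,"spin":0},{"tx":0,"ty":0,"tz":0,"spin":0}]' 0.6 8 >/dev/null;python3 st.py 480.3 67.0 290
python3 - <<'E'
from bench import cams
from h import *
s=cams.grab_frame("side");Q=cloud(s);X=Q.reshape(-1,3)
cv2.imwrite("pics/s4.png",cv2.resize(s["frame"][140:260,270:390,::-1],None,fx=5,fy=5,interpolation=cv2.INTER_CUBIC))
m=boxred(s,(315,195,360,230));v,u=np.nonzero(m);print(len(u),u.min(),u.max(),v.min(),v.max(),u.mean(),v.mean(),ray(s,u.mean(),v.mean(),112),Q[m][:,2].max())
a=np.radians(-17.55);ex=np.array([np.cos(a),np.sin(a)]);L=np.c_[X[:,:2]@ex-629.6,X[:,:2]@[-ex[1],ex[0]]-209.4,X[:,2]-88]
Y=L[(abs(L[:,1]-20)<90)&(L[:,2]>0)&(L[:,2]<35)&(L[:,0]>-150)&(L[:,0]<-20)]
print(len(Y),np.polyfit(-Y[:,0],Y[:,2],1))
E
```

```text
t 11.03 tcp [480.2  67.6 329.7] phi 72.49 F [ 0.6 -0.3 -0.3] T [-0.05 -0.09 -0.03] w 0.398 gf 0.0 q [-0.11  0.06  1.9  -0.    1.18  0.2 ] axis z [ 0.001 -0.    -1.   ]
need tool shift [-0.5  0.3 39.7]
32 332 339 208 214 335.375 210.8125 [479.846761    62.43483194 112.        ] 591.2149201965449
1039 [ 0.05186706 10.19856062]
```

View pics/s4.png

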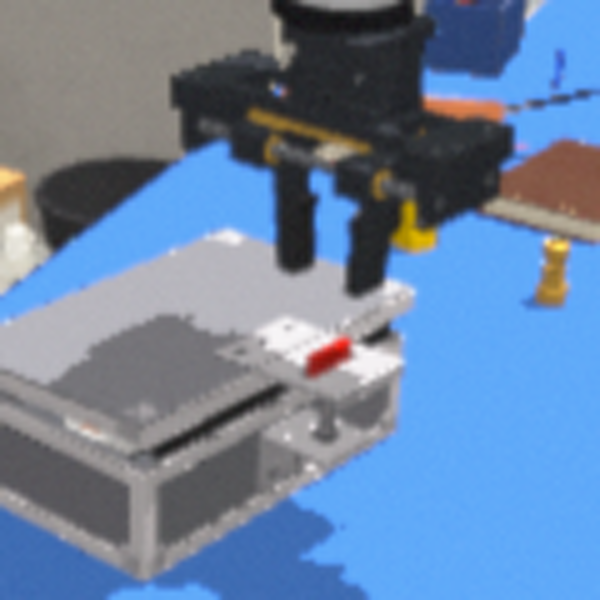

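The blade stands cleanly in the slot at crop (328,355), with the open fingers above it. Next I descend straddling the blade, then press in small steps.

```bash
python3 -m crank '[{"tx":0,"ty":0,"tz":0.015,"spin":0},{"tx":0,"ty":0,"tz":0.02,"spin":0},{"tx":0,"ty":0,"tz":0.012,"spin":0},{"tx":0,"ty":0,"tz":0,"spin":0},{"tx":0,"ty":0,"tz":0,"spin":0},{"tx":0,"ty":0,"tz":0,"spin":0}]' 0.81 >/dev/null;python3 st.py 480.3 67.0 275
python3 -m crank '[{"tx":-0.0005,"ty":0,"tz":0.002,"spin":0},{"tx":0,"ty":0,"tz":0.002,"spin":0},{"tx":0,"ty":0,"tz":0,"spin":0}]' >/dev/null;python3 st.py
python3 -m crank '[{"tx":0,"ty":0,"tz":0.001,"spin":0},{"tx":0,"ty":0,"tz":0.001,"spin":0},{"tx":0,"ty":0,"tz":0,"spin":0}]' >/dev/null;python3 st.py
```

```text
t 11.58 tcp [481.1  66.2 282.8] phi 72.29 F [-0.3  0.1  0.6] T [-0.04 -0.08  0.05] w 0.193 gf 0.0 q [-0.11  0.13  1.93 -0.    1.08  0.2 ] axis z [ 0.001 -0.    -1.   ]
need tool shift [ 0.6 -1.   7.8]
t 11.83 tcp [480.3  66.3 278.4] phi 72.35 F [0.4 0.1 0.7] T [-0.07 -0.1   0.02] w 0.193 gf 0.0 q [-0.11  0.14  1.94 -0.    1.07  0.2 ] axis z [ 0.001 -0.    -1.   ]
t 12.08 tcp [480.1  66.5 276.1] phi 72.36 F [0.6 0.2 0.1] T [ 0.01 -0.01 -0.01] w 0.189 gf 0.0 q [-0.11  0.14  1.94  0.    1.06  0.2 ] axis z [-0.  0. -1.]
```

```bash
python3 -m crank '[{"tx":0.0005,"ty":0,"tz":0.0015,"spin":0},{"tx":0,"ty":0,"tz":0,"spin":0},{"tx":0,"ty":0,"tz":0,"spin":0}]' >/dev/null;python3 st.py
python3 -m crank '[{"tx":0,"ty":0,"tz":0.001,"spin":0},{"tx":0,"ty":0,"tz":0,"spin":0},{"tx":0,"ty":0,"tz":0,"spin":0}]' >/dev/null;python3 st.py
python3 -m crank '[{"tx":0,"ty":0,"tz":0.001,"spin":0},{"tx":0,"ty":0,"tz":0,"spin":0},{"tx":0,"ty":0,"tz":0,"spin":0}]' >/dev/null;python3 st.py
```

```text
t 12.33 tcp [480.4  66.9 274.7] phi 72.36 F [ 0.1 -0.6  1.9] T [-0.17  0.07  0.02] w 0.190 gf 0.8 q [-0.11  0.15  1.94 -0.    1.06  0.2 ] axis z [ 0. -0. -1.]
t 12.58 tcp [480.3  66.9 273.8] phi 72.36 F [-1.9 -1.1  4.6] T [-0.16  0.32  0.04] w 0.193 gf 2.2 q [-0.11  0.15  1.94 -0.    1.06  0.2 ] axis z [ 0. -0. -1.]
t 12.83 tcp [480.3  66.9 272.7] phi 72.36 F [-1.4 -1.3  5.4] T [-0.15  0.33 -0.  ] w 0.192 gf 2.4 q [-0.11  0.15  1.94 -0.    1.05  0.2 ] axis z [-0. -0. -1.]
```

```bash
python3 -m crank '[{"tx":0,"ty":0,"tz":0.001,"spin":0},{"tx":0,"ty":0,"tz":0,"spin":0},{"tx":0,"ty":0,"tz":0,"spin":0}]' >/dev/null;python3 st.py
python3 -m crank '[{"tx":0,"ty":0,"tz":0.001,"spin":0},{"tx":0,"ty":0,"tz":0,"spin":0},{"tx":0,"ty":0,"tz":0,"spin":0}]' >/dev/null;python3 st.py
```

```text
t 13.08 tcp [480.2  66.9 271.7] phi 72.36 F [-2.2 -1.   4.3] T [-0.18  0.38  0.03] w 0.192 gf 2.6 q [-0.11  0.15  1.94 -0.    1.05  0.2 ] axis z [-0.  0. -1.]
t 13.33 tcp [480.2  66.9 270.7] phi 72.36 F [-3.4 -1.6  6.9] T [-0.19  0.47  0.  ] w 0.191 gf 2.8 q [-0.11  0.15  1.94  0.    1.05  0.2 ] axis z [-0.001  0.    -1.   ]
```

```bash
python3 -m crank '[{"tx":0,"ty":0,"tz":0.001,"spin":0},{"tx":0,"ty":0,"tz":0,"spin":0},{"tx":0,"ty":0,"tz":0,"spin":0}]' >/dev/null;python3 st.py
```

```text
t 13.58 tcp [480.2  67.  269.7] phi 72.36 F [-4.3 -1.4  7.2] T [-0.07  0.56  0.05] w 0.193 gf 3.1 q [-0.11  0.15  1.94 -0.    1.05  0.2 ] axis z [-0.001  0.    -1.   ]
```

```bash
python3 -m crank '[{"tx":0,"ty":0,"tz":0.001,"spin":0},{"tx":0,"ty":0,"tz":0,"spin":0},{"tx":0,"ty":0,"tz":0,"spin":0}]' >/dev/null;python3 st.py
```

```text
t 13.83 tcp [480.1  67.  268.8] phi 72.36 F [-4.   0.1  7. ] T [-0.15  0.71 -0.  ] w 0.190 gf 3.4 q [-0.11  0.16  1.94  0.    1.05  0.2 ] axis z [-0.001  0.    -1.   ]
```

```bash
python3 -m crank '[{"tx":0,"ty":0,"tz":0.001,"spin":0},{"tx":0,"ty":0,"tz":0,"spin":0},{"tx":0,"ty":0,"tz":0,"spin":0}]' >/dev/null;python3 st.py
```

```text
t 14.08 tcp [480.1  67.  267.8] phi 72.36 F [-4.2 -0.   7. ] T [-0.09  0.65 -0.05] w 0.194 gf 3.7 q [-0.11  0.16  1.94 -0.    1.04  0.2 ] axis z [-0.001  0.    -1.   ]
```

```bash
python3 -m crank '[{"tx":0,"ty":0,"tz":0.001,"spin":0},{"tx":0,"ty":0,"tz":0,"spin":0},{"tx":0,"ty":0,"tz":0,"spin":0}]' >/dev/null;python3 st.py
```

```text
t 14.33 tcp [480.2  67.  267.5] phi 72.37 F [-6.9 -0.9 16. ] T [-0.08  1.35  0.02] w 0.191 gf 7.7 q [-0.11  0.16  1.94 -0.    1.04  0.2 ] axis z [-0.001  0.    -1.   ]
```

```bash
python3 -m crank '[{"tx":0,"ty":0,"tz":0.0007,"spin":0},{"tx":0,"ty":0,"tz":0,"spin":0},{"tx":0,"ty":0,"tz":0,"spin":0}]' >/dev/null;python3 st.py
```

```text
t 14.58 tcp [480.2  67.1 267.5] phi 72.38 F [-9.6 -0.7 21.2] T [-0.09  1.82  0.04] w 0.186 gf 10.8 q [-0.11  0.16  1.94 -0.    1.04  0.2 ] axis z [-0.001 -0.    -1.   ]
```

Firm stop felt at tip z ≈ 101.5, and the press is about 21 N. I'll grip and turn a little first.

```bash
python3 -m crank '[{"tx":0,"ty":0,"tz":0,"spin":0},{"tx":0,"ty":0,"tz":0,"spin":0},{"tx":0,"ty":0,"tz":0,"spin":0},{"tx":0,"ty":0,"tz":0,"spin":0}]' 1 12 >/dev/null;python3 st.py
python3 -m crank '[{"tx":0,"ty":0,"tz":0,"spin":3},{"tx":0,"ty":0,"tz":0,"spin":4},{"tx":0,"ty":0,"tz":0,"spin":4},{"tx":0,"ty":0,"tz":0,"spin":0}]' >/dev/null;python3 st.py
```

```text
t 14.92 tcp [480.   67.4 267.5] phi 72.37 F [-11.4   2.   22.7] T [ 0.28  2.   -0.01] w 0.102 gf 15.2 q [-0.11  0.16  1.94  0.    1.04  0.2 ] axis z [-0.002  0.001 -1.   ]
t 15.25 tcp [480.4  67.1 267.5] phi 61.16 F [-8.   0.9 20.5] T [ 0.08  1.52 -0.05] w 0.105 gf 20.7 q [-0.11  0.16  1.94 -0.    1.04  0.4 ] axis z [-0. -0. -1.]
```

```bash
python3 -m crank '[{"tx":0,"ty":0,"tz":0,"spin":4},{"tx":0,"ty":0,"tz":0,"spin":5},{"tx":0,"ty":0,"tz":0,"spin":5},{"tx":0,"ty":0,"tz":0,"spin":5},{"tx":0,"ty":0,"tz":0,"spin":0}]' >/dev/null;python3 st.py
```

```text
t 15.67 tcp [480.8  66.7 267.5] phi 42.10 F [-5.7 -2.9 17.4] T [-0.24  1.24 -0.18] w 0.108 gf 21.5 q [-0.11  0.16  1.94 -0.    1.04  0.73] axis z [ 0.001 -0.001 -1.   ]
```

```bash
python3 -m crank '[{"tx":0,"ty":0,"tz":0,"spin":5},{"tx":0,"ty":0,"tz":0,"spin":5},{"tx":0,"ty":0,"tz":0,"spin":5},{"tx":0,"ty":0,"tz":0,"spin":5},{"tx":0,"ty":0,"tz":0,"spin":5},{"tx":0,"ty":0,"tz":0,"spin":0}]' >/dev/null;python3 st.py
```

```text
t 16.17 tcp [480.9  66.3 267.5] phi 17.10 F [-4.5 -4.5 16.3] T [-0.73  1.07  0.23] w 0.100 gf 20.0 q [-0.11  0.16  1.94 -0.    1.04  1.17] axis z [ 0.001 -0.002 -1.   ]
```

```bash
python3 -m crank '[{"tx":0,"ty":0,"tz":0,"spin":5},{"tx":0,"ty":0,"tz":0,"spin":5},{"tx":0,"ty":0,"tz":0,"spin":5},{"tx":0,"ty":0,"tz":0,"spin":5},{"tx":0,"ty":0,"tz":0,"spin":0}]' >/dev/null;python3 st.py
```

```text
t 16.58 tcp [481.   65.9 267.5] phi -2.91 F [-4.8 -6.6 14.9] T [-0.91  0.86 -0.14] w 0.102 gf 16.4 q [-0.11  0.16  1.94 -0.    1.04  1.51] axis z [ 0.002 -0.003 -1.   ]
```

```bash
python3 -m crank '[{"tx":0,"ty":0,"tz":0,"spin":5},{"tx":0,"ty":0,"tz":0,"spin":5},{"tx":0,"ty":0,"tz":0,"spin":4},{"tx":0,"ty":0,"tz":0,"spin":0},{"tx":0,"ty":0,"tz":0,"spin":0}]' >/dev/null;python3 st.py
python3 -m crank '[{"tx":0,"ty":0,"tz":0,"spin":0},{"tx":0,"ty":0,"tz":0,"spin":0},{"tx":0,"ty":0,"tz":0,"spin":0},{"tx":0,"ty":0,"tz":0,"spin":0},{"tx":0,"ty":0,"tz":-0.003,"spin":0},{"tx":0,"ty":0,"tz":-0.01,"spin":0},{"tx":0,"ty":0,"tz":-0.03,"spin":0},{"tx":0,"ty":0,"tz":-0.03,"spin":0},{"tx":0,"ty":0,"tz":-0.03,"spin":0},{"tx":0,"ty":0,"tz":-0.02,"spin":0},{"tx":0,"ty":0,"tz":0,"spin":0}]' 0.65 >/dev/null;python3 st.py
python3 - <<'E'
from bench import cams
from h import *
s=cams.grab_frame("side");Q=cloud(s);X=Q.reshape(-1,3)
cv2.imwrite("pics/s5.png",cv2.resize(s["frame"][140:260,270:390,::-1],None,fx=5,fy=5,interpolation=cv2.INTER_CUBIC))
a=np.radians(-17.55);ex=np.array([np.cos(a),np.sin(a)]);L=np.c_[X[:,:2]@ex-629.6,X[:,:2]@[-ex[1],ex[0]]-209.4,X[:,2]-88]
Y=L[(abs(L[:,1]-20)<90)&(L[:,2]>0)&(L[:,2]<35)&(L[:,0]>-150)&(L[:,0]<-20)]
print(len(Y),np.polyfit(-Y[:,0],Y[:,2],1))
E
```

```text
t 17.00 tcp [481.   65.7 267.5] phi -16.63 F [-5.7 -8.1 15.4] T [-1.24  0.91  0.15] w 0.101 gf 16.6 q [-0.11  0.16  1.94 -0.    1.04  1.75] axis z [ 0.002 -0.003 -1.   ]
t 17.92 tcp [481.5  67.  393.9] phi -16.63 F [ 0.9 -0.6  1.4] T [ 0.02 -0.01 -0.05] w 0.351 gf 0.0 q [-0.11 -0.01  1.84  0.    1.31  1.75] axis z [ 0.008 -0.    -1.   ]
1109 [ 0.0196685  10.19131974]
```

View pics/s5.png

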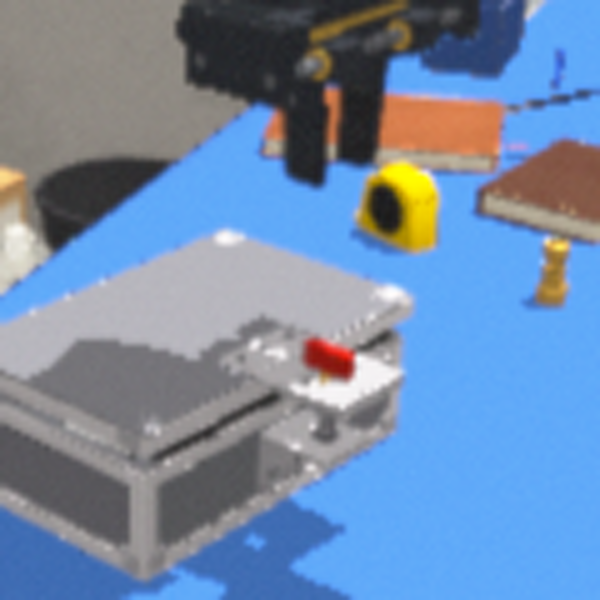

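The wing stands crosswise over the hasp at crop (328,358), the lid reads about 0.02 rad, and the gripper is clear. Handing in.

```bash
python3 -c "
from bench import job
print(job.close_job())"
```

```text
the job is handed in; nothing more can be done
None
```

I handed the job in: the lid is shut at about 0.02 rad, held by the wing, which stands crosswise at about 1.55 rad, with the gripper clear; the hand-in call returned no verdict.

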